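Load the varnishing turntable with a set of nesting dolls

TASK

Load the turntable for varnishing: pick the four wooden nesting dolls out from among the other turnings in the tray and stand each one upright and centred on the cork rest of its own size, the largest doll on the largest rest and so on down to the smallest. The turntable runs free: leave it turned the way it is set, and do not knock or shift the glass varnish jar that stands among the turnings.

Things in the scene. Friction and masses are not known exactly. Their poses are not given: they have to be found in the camera images.
- doll_a_center (a point): the largest of four nesting dolls of plain pale turned wood: full belly with a thin dark seam, narrower neck, round head; 100 mm tall, belly 62 mm across (straight-sided from 36 to 60 mm above the foot), flat foot 52 mm. Point on its axis half-way up, 50 mm above the foot; z is its axis. Starts upright in the tray (floor 8 mm, lip 16 mm above the bench), 60 mm free all round its axis
- doll_b_center (a point): the second largest of four nesting dolls of plain pale turned wood: full belly with a thin dark seam, narrower neck, round head; 84 mm tall, belly 52 mm across (straight-sided from 30 to 50 mm above the foot), flat foot 42 mm. Point on its axis half-way up, 42 mm above the foot; z is its axis. Starts upright in the tray (floor 8 mm, lip 16 mm above the bench), 60 mm free all round its axis
- doll_c_center (a point): the third largest of four nesting dolls of plain pale turned wood: full belly with a thin dark seam, narrower neck, round head; 70 mm tall, belly 43 mm across (straight-sided from 25 to 42 mm above the foot), flat foot 35 mm. Point on its axis half-way up, 35 mm above the foot; z is its axis. Starts upright in the tray (floor 8 mm, lip 16 mm above the bench), 60 mm free all round its axis
- doll_d_center (a point): the smallest of four nesting dolls of plain pale turned wood: full belly with a thin dark seam, narrower neck, round head; 58 mm tall, belly 35 mm across (straight-sided from 21 to 35 mm above the foot), flat foot 30 mm. Point on its axis half-way up, 29 mm above the foot; z is its axis. Starts upright in the tray (floor 8 mm, lip 16 mm above the bench), 60 mm free all round its axis
- rest_a_top (a point): the largest of four round cork rests fixed on the disc of the turntable, 46 mm across and 8 mm high, a little smaller than the foot of the largest doll, which belongs on it. Point: centre of its top face, about 66 mm above the bench. The rests turn with the disc, 90 degrees apart, 90 mm from its axis
- rest_b_top (a point): the second largest of four round cork rests fixed on the disc of the turntable, 36 mm across and 8 mm high, a little smaller than the foot of the second largest doll, which belongs on it. Point: centre of its top face, about 66 mm above the bench. The rests turn with the disc, 90 degrees apart, 90 mm from its axis
- rest_c_top (a point): the third largest of four round cork rests fixed on the disc of the turntable, 29 mm across and 8 mm high, a little smaller than the foot of the third largest doll, which belongs on it. Point: centre of its top face, about 66 mm above the bench. The rests turn with the disc, 90 degrees apart, 90 mm from its axis
- rest_d_top (a point): the smallest of four round cork rests fixed on the disc of the turntable, 24 mm across and 8 mm high, a little smaller than the foot of the smallest doll, which belongs on it. Point: centre of its top face, about 66 mm above the bench. The rests turn with the disc, 90 degrees apart, 90 mm from its axis
- wheel_mark (a point): the brass screw on the rim of the varnishing turntable, a plywood disc 280 mm across on a dark iron foot, its top 58 mm above the bench. The disc turns about its upright axis almost without friction: a light sideways push spins it. Point on the screw, 131 mm from that axis; x points outwards from the axis; the rests stand at 45, 135, 225 and 315 degrees from it
- jar_center (a point): the closed varnish jar of amber glass with a black cap that stands in the same tray among the turnings, 44 mm across and 64 mm tall. This point is on its axis, 32 mm above its foot
There are look-alikes about, which are no part of the job. Leave any green or red look-alike of the part that bears doll_a_center alone.

How it is judged:
By the outcome, as a careful person would: the job done as asked, in the order asked, and still so for the second after the job is handed in, with the robot touching nothing.
It also fails if it takes over 118 s, if anything falls off the work surface, if the arm or the gripper's body presses on something with over 40 N, if the wrist force passes 120 N, or if a joint passes its speed limit or range.

ROBOT

A 6-joint arm with a two-finger parallel gripper is mounted at the origin on the work surface. World frame = base frame: x ahead of the robot, y to its left, z up, the work surface at z = 0. Lengths are in mm, angles in rad, forces in N, time in s.
With the tool pointing down it reaches from about 400 to 925 mm from the base axis. Payload 12.5 kg.
Tool frame: the origin (TCP) lies midway between the tips of the shut fingers; the grasp point (between the pads) lies 19 mm behind it (env.grip_depth is the distance from the TCP to the grasp point, in mm); z points along the fingers, y is the line along which they close (so a half turn about z gives the same grasp; the last joint's range is limited). The gripper opens to 95 mm and grips with 3 to 60 N. Pads are 20 mm wide; open, the fingers measure 119 mm over their backs; the gripper's body (75 mm by 180 mm) begins 59 mm behind the grasp point.
Start: joints at [1.066, 0.491, 1.559, -0, 1.092, -0.106], TCP at [242.681, 575.98, 214.661] pointing down, gripper open.
Joint ranges: [-3.1, 3.1], [-0.84, 2.19], [0.05, 2.79], [-1.13, 4.28], [0.06, 2.93], [-2.69, 2.69]. Speed limits (rad/s): [2.22, 2.22, 2.79, 3.14, 3.14, 3.14].

INTERFACE

Orientations are given as [roll, pitch, yaw] about the fixed x, y, z axes, in that order (R = Rz(yaw) Ry(pitch) Rx(roll)).
In Python, from cell import monitor, viewer, order, env gives the robot as it stands.
- The arm moves only by the tool move_arm, never from a script. Its argument "moves" is one flat list of numbers, 4 for each row, row after row: the shift along the tool's x, y, z normalised to -1 to 1, where 1 is 0.15 m, then the turn about the tool's z normalised to -1 to 1, where 1 is pi/2 rad. A call has 1 to 10 rows; each row shifts and turns the commanded pose from where the row before left it, along the tool's axes as they then stand; what a row does not reach is not made up. A row lasts 1/8 s, in which the tool goes at most 62.5 mm and 10.7 degrees, less where a joint would pass 70% of its speed; a pose out of reach is approached as far as the arm can. A call with a number of a shift or a turn outside -1 to 1 is refused whole. A call with a gripper value outside its range is refused whole. "claw" is the finger opening in mm, from 0 to 95.1, set as the call begins (left out, the last holds). The fingers move at their own pace and stop on an object; the grip force is fixed at half the most. Time passes only in rows, so rows that do not move let the fingers close. It gives the time, the measured TCP pose, the force, the opening and the grip force at its end, in the units of the state.
- monitor.state(): the state, without advancing time (a new reading comes with each control period).
- viewer.read_camera(name): name is "scene" or "side" or "wrist"; returns the picture (420x560x3 uint8, red, green, blue); there is no depth.
- viewer.camera_info(name): a dict with "K" (3x3 intrinsics, pixels), "camera_from_world" (4x4, takes a point from world to camera coordinates). Camera axes: x right, y down, z forward; pixel columns grow to the right and rows downward; lengths in mm; the calibration is good to about 2 mm. A picture is of the moment at which its call begins: read the wrist's pose just before it. camera_info takes no time and is no camera call; for the wrist camera it gives the pose at the moment of the call.
- order.job_done(): hands the job in; it is judged then, once.
The state is a dict: "t": time; "joints": joint angles; "qvel": joint speeds; "tau": joint torques, N m; "eef_pos": TCP position; "tcp_rot": TCP orientation; "ft_force": force on the tool from outside, world axes, zero at the start; "moment": the same for the moment, N m; "opening": opening from 0.0 (shut) to 1.0 (fully open); "grip_force": force on a finger pad.
Only numpy, scipy, OpenCV 4.12 (cv2) and the standard library are available. Lean on these libraries where they do the work, as an engineer would, in place of code of your own. Each camera call takes 0.05 s, during which the arm holds its last target. There are 200 camera calls.

## Working session

There is one attempt and no reset: what is moved stays moved. The work goes in short steps, Python scripts to look and compute and a tool call to move; the robot and the scene stay as the last step left them, time stands still between calls to the robot, and variables do not carry over. Pictures are saved under pics/ and viewed, at most 14 in all, crops included, and the job is handed in when it is done.

Besides the shell and the picture viewer there is one more tool, called by a JSON object that holds its "name" and its "arguments". move_arm: Moves the arm, as the interface text tells. Scaled input: -1 to 1 covers 0.15 m each way for a shift and pi/2 rad each way for a turn. Its arguments: {"type":"object","properties":{"moves":{"type":"array"},"claw":{"type":"number"}},"required":["moves"]}

```bash
ls; mkdir -p pics
python3 - <<'E'
from cell import monitor, viewer, order, env
import cv2
for n in ("scene","side","wrist"):
    im=viewer.read_camera(n); cv2.imwrite(f"pics/{n}0.png",im[:,:,::-1])
    i=viewer.camera_info(n); print(n,i["K"],i["camera_from_world"])
print(monitor.state())
E
```

```text
pics
scene [[512.3681599    0.         269.60964973]
 [  0.         512.3681599  211.09434472]
 [  0.           0.           1.        ]] [[-4.01273225e-01  9.15946623e-01 -4.64574888e-03  1.11802792e+02]
 [ 5.02959357e-01  2.16100243e-01 -8.36858752e-01 -2.36845769e+02]
 [-7.65514000e-01 -3.38145633e-01 -5.47399166e-01  1.73595066e+03]
 [ 0.00000000e+00  0.00000000e+00  0.00000000e+00  1.00000000e+00]]
side [[420.5880512    0.         287.10399516]
 [  0.         420.5880512  207.27703685]
 [  0.           0.           1.        ]] [[ 8.80403135e-01 -4.73904496e-01  1.74598808e-02 -4.11931836e+02]
 [-2.19647384e-01 -4.40130409e-01 -8.70655069e-01  2.15500010e+02]
 [ 4.20291977e-01  7.62692436e-01 -4.91584075e-01  7.58608239e+02]
 [ 0.00000000e+00  0.00000000e+00  0.00000000e+00  1.00000000e+00]]
wrist [[330.18206277   0.         280.76476336]
 [  0.         330.18206277 209.79555144]
 [  0.           0.           1.        ]] [[ 3.88246933e-01  9.21554975e-01  8.64649256e-04 -6.25912201e+02]
 [ 8.82159551e-01 -3.71920890e-01  2.88910676e-01 -3.31981093e+01]
 [ 2.66568652e-01 -1.11405925e-01 -9.57355667e-01  3.89572622e+02]
 [ 0.00000000e+00  0.00000000e+00  0.00000000e+00  1.00000000e+00]]
{'t': 0.15, 'joints': array([ 1.06638901e+00,  4.91436100e-01,  1.55931581e+00, -2.63347415e-06,
        1.09171962e+00, -1.05573813e-01]), 'qvel': array([ 1.83549335e-05, -1.08329699e-03, -5.29936588e-05, -1.82826478e-03,
       -1.74484816e-03,  3.87699514e-05]), 'tau': array([ 1.13198792e-03, -6.12895989e+01, -2.58280402e+01,  6.92766113e-02,
        4.73394874e-02, -4.45564558e-05]), 'eef_pos': array([242.58938933, 575.79859636, 214.18448056]), 'tcp_rot': array([-3.14071842e+00, -9.02913827e-05,  2.74276032e+00]), 'ft_force': array([ 0.11080178,  1.01353583, -0.52581352]), 'moment': array([ 0.01553272,  0.0173491 , -0.0278113 ]), 'grip_force': 0.0, 'opening': 0.9983951510783468}
```

View pics/scene0.png

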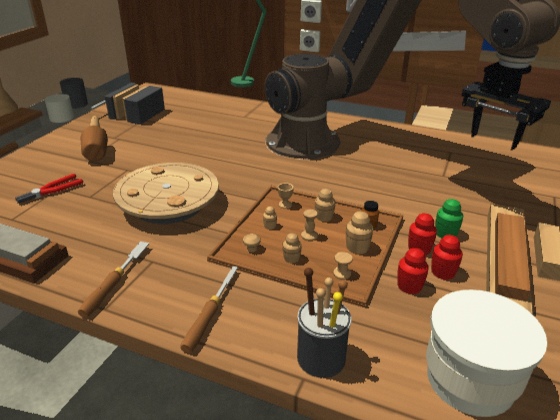

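View pics/side0.png

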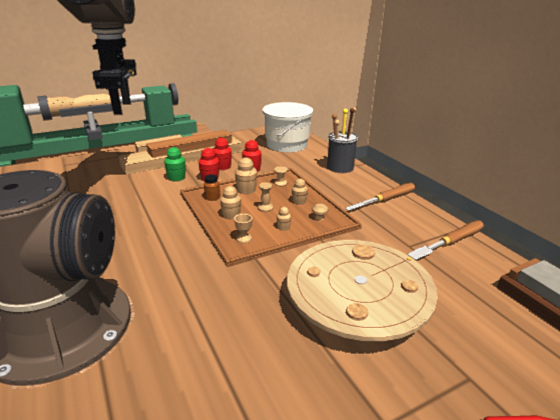

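View pics/wrist0.png

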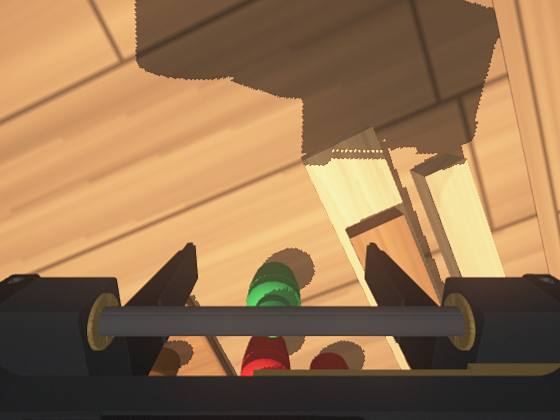

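The scene view shows doll candidates at about (359,233), (325,205), (292,248) and (270,218). The goblets, spindle and mushroom at (285,195), (309,225), (343,265) and (252,243) are decoys. The jar is at (371,213) and the turntable at (166,188). I'll enlarge both views to confirm this.

Run:
```python
import cv2
a=cv2.imread("pics/scene0.png")[175:300,205:415]; b=cv2.imread("pics/side0.png")[145:260,175:365]
cv2.imwrite("pics/zs.png",cv2.resize(a,(798,475),interpolation=cv2.INTER_CUBIC))
cv2.imwrite("pics/zd.png",cv2.resize(b,(798,483),interpolation=cv2.INTER_CUBIC))
```

```text
(no output)
```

View pics/zs.png

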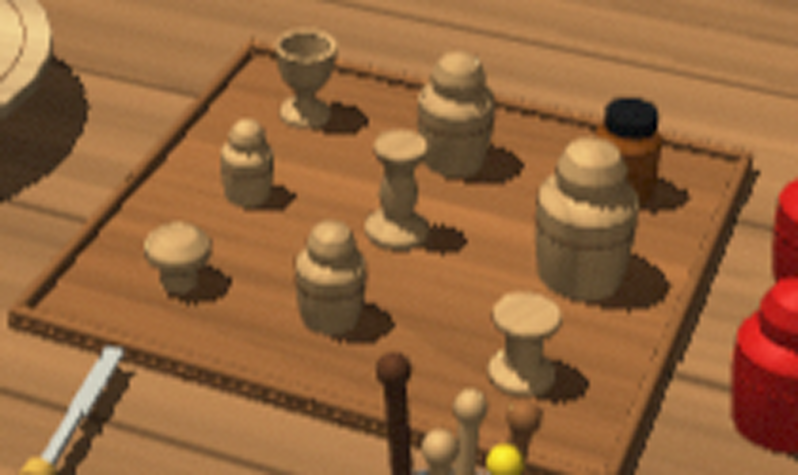

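View pics/zd.png

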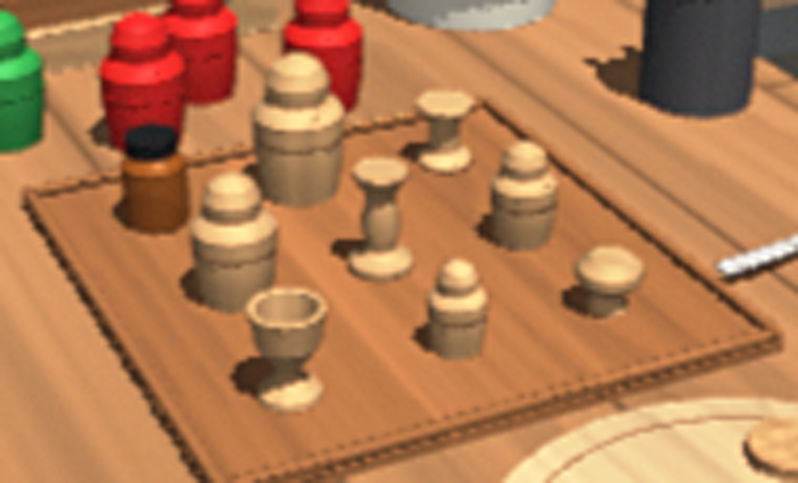

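The crops confirm the four dolls, each with a head, neck and dark seam. In the scene crop the heads are at a (594,165), b (459,77), c (331,244) and d (247,137). Everything else is a goblet, candlestick, mushroom or spool. Next I triangulate the heads and find the cork rests.

```bash
cat > h.py <<'E'
import numpy as np, cv2
from cell import monitor, viewer, env
def ray(info,p):
    T=info["camera_from_world"];R=T[:3,:3];c=-R.T@T[:3,3]
    d=R.T@np.linalg.inv(info["K"])@np.array([p[0],p[1],1.]);return c,d/np.linalg.norm(d)
def onz(info,p,z):
    c,d=ray(info,p);return c+d*(z-c[2])/d[2]
def tri(*ips):
    A=0;b=0
    for i,p in ips:
        c,d=ray(i,p);M=np.eye(3)-np.outer(d,d);A=A+M;b=b+M@c
    return np.linalg.solve(A,b)
def proj(info,P):
    q=info["K"]@(info["camera_from_world"]@np.append(P,1))[:3];return q[:2]/q[2]
E
python3 - <<'E'
from h import *
S=viewer.camera_info("scene");D=viewer.camera_info("side")
sc={'a':(594,165),'b':(459,77),'c':(331,244),'d':(247,137),'jar':(631,120),'gob':(306,40),'candle':(400,145),'spool':(527,312),'mush':(178,243)}
sd={'a':(298,80),'b':(232,195),'c':(524,162),'d':(459,276),'jar':(152,143),'gob':(287,303),'candle':(380,171),'spool':(445,103),'mush':(609,268)}
for k in sc: print(k,tri((S,np.array(sc[k])/3.8+[205,175]),(D,np.array(sd[k])/4.2+[175,145])).round(1))
for n,I,(x0,y0,x1,y1) in (("scene",S,(110,155,225,215)),("side",D,(285,240,440,335))):
    im=cv2.imread(f"pics/{n}0.png")[y0:y1,x0:x1]
    hsv=cv2.cvtColor(im,cv2.COLOR_BGR2HSV)
    m=cv2.inRange(hsv,(5,110,120),(16,255,255))
    nn,l,st,ce=cv2.connectedComponentsWithStats(m)
    for s,c in zip(st[1:],ce[1:]):
        if s[4]>12:
            p=c+[x0,y0]; print(n,p.round(1),s[2:],onz(I,p,64).round(1))
    cv2.imwrite(f"pics/m_{n}.png",cv2.resize(np.hstack([im,cv2.merge([m]*3)]),None,fx=2.4,fy=2.4))
E
```

```text
a [513.  333.1  90.3]
b [421.6 219.2  75.7]
c [615.3 203.6  63.2]
d [515.8 105.4  54.4]
jar [410.2 333.9  63.7]
gob [405.9 101.7  67.7]
candle [515.7 210.8  75.5]
spool [621.4 326.7  54.1]
mush [617.6 102.4  35.7]
scene [161.4 168.7] [ 115   60 1928] [ 450.5 -257.2   64. ]
scene [156.7 169.1] [13  7 67] [ 457.9 -267.8   64. ]
scene [198.  176.5] [ 9  5 29] [ 448.8 -139.4   64. ]
scene [131.9 191.6] [11  7 54] [ 586.6 -257.5   64. ]
scene [175.2 199.8] [ 18  13 143] [ 576.7 -131.3   64. ]
scene [147.6 203.8] [12 11 20] [ 620.6 -184.8   64. ]
side [298.3 249.8] [ 55  38 583] [457.8 -65.1  64. ]
side [403.6 243.9] [ 80  15 501] [ 668.8 -147.7   64. ]
side [366.7 285.9] [ 131   84 1056] [ 513.4 -222.    64. ]
side [432.  292.3] [ 26  88 923] [ 608.2 -290.3   64. ]
side [348.6 261.9] [22  4 27] [ 526.8 -146.6   64. ]
side [332.1 269.4] [ 9 10 17] [ 483.9 -151.7   64. ]
side [312.8 271.9] [13 10 86] [ 446.5 -141.6   64. ]
side [409.5 286.4] [ 18  13 124] [ 583.3 -259.    64. ]
side [336.8 292. ] [11  9 16] [ 454.8 -210.7   64. ]
side [290.  328.9] [ 16  17 138] [ 337.1 -250.5   64. ]
```

{"name": "move_arm", "arguments": {"moves": [0,0,-0.2,-0.085,0,0,-0.2,-0.085,0,0,-0.2,-0.084,0,0,0,0]}}

```text
t: 0.65
eef_pos: [242.9, 576.4, 306.6]
tcp_rot: [3.138, 0.002, -3.141]
ft_force: [-0.0, -0.1, 0.2]
opening: 0.997
grip_force: 0.0
```

{"name": "move_arm", "arguments": {"moves": [-0.262,-0.271,0,0,-0.262,-0.271,0,0,-0.262,-0.271,0,0,-0.262,-0.271,0,0,-0.262,-0.271,0,0,-0.262,-0.271,0,0,-0.262,-0.271,0,0,-0.262,-0.271,0,0,-0.262,-0.271,0,0,0,0,0,0]}}

```text
t: 1.9
eef_pos: [598.2, 207.2, 302.5]
tcp_rot: [-3.141, -0.002, 3.136]
ft_force: [0.1, -0.0, -0.2]
opening: 0.999
grip_force: 0.0
```

Run:
```python
from h import *
import pickle
s=monitor.state();print(s["eef_pos"],s["tcp_rot"],s["joints"])
I=viewer.camera_info("wrist");im=viewer.read_camera("wrist")
cv2.imwrite("pics/w1.png",im[:,:,::-1]);pickle.dump(I,open("w1.pkl","wb"))
for k,P in dict(a=(513,333.1,90.3),b=(421.6,219.2,75.7),c=(615,203.6,63),d=(515.8,105.4,54)).items(): print(k,proj(I,P))
```

```text
[598.16186813 207.24226367 302.47564985] [-3.14073792e+00 -2.24530234e-03  3.13585062e+00] [ 2.29366538e-01  4.34520828e-01  1.41529743e+00 -3.20359171e-04
  1.29415705e+00 -1.33560085e+00]
a [394.13209819 105.38223618]
b [290.54649674  16.18330049]
c [277.54381632 190.57771897]
d [195.7316711  109.40253763]
```

View pics/w1.png

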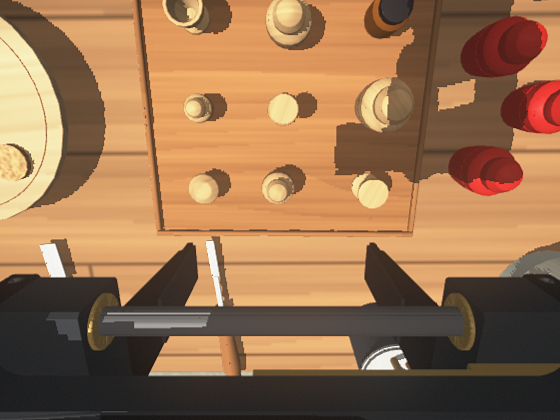

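In the wrist view the heads are at a (392,103), b (290,15), c (278,185) and d (196,107), within 2 px of the prediction. Next I look at the turntable.

{"name": "move_arm", "arguments": {"moves": [0,-0.387,0,0,0,-0.387,0,0,0,-0.387,0,0,0,-0.387,0,0,0,-0.387,0,0,0,-0.387,0,0,0,-0.387,0,0,0,0,0,0]}}

```text
t: 2.95
eef_pos: [596.0, -198.2, 303.5]
tcp_rot: [3.141, -0.001, 3.138]
ft_force: [-1.0, 0.8, 0.0]
opening: 1.001
grip_force: 0.0
```

Run:
```python
from h import *
import pickle
s=monitor.state();print(s["eef_pos"],s["tcp_rot"])
I=viewer.camera_info("wrist");im=viewer.read_camera("wrist")[:,:,::-1].copy()
cv2.imwrite("pics/w2.png",im);pickle.dump(I,open("w2.pkl","wb"))
hsv=cv2.cvtColor(im,cv2.COLOR_BGR2HSV)
for P in ((449,-140,66),(577,-131,66),(585,-258,66),(457,-267,66)):
    x,y=proj(I,P).astype(int); print(P,x,y,hsv[y,x],hsv[y,x+25],hsv[y,max(0,x-30)])
```

```text
[ 595.95547782 -198.17194637  303.47900304] [ 3.14113135e+00 -1.34054838e-03  3.13787333e+00]
(449, -140, 66) 331 48 [ 19 113 243] [ 22  80 244] [ 22  78 244]
(577, -131, 66) 334 162 [ 15 120 127] [ 16 100 125] [ 21  87 240]
(585, -258, 66) 231 169 [ 19 113 242] [ 21  90 238] [ 20  92 240]
(457, -267, 66) 218 56 [ 16 124 224] [ 23  75 245] [ 24  73 245]
```

View pics/w2.png

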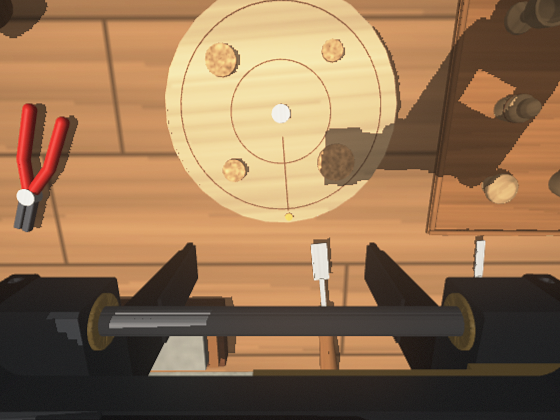

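The rests by size are a (335,162), b (221,59), c (234,170) and d (333,49). The brass mark is at (289,216). I'll refine these with a contour fit and the square geometry.

Run:
```python
from h import *
import pickle
from scipy.optimize import least_squares
I=pickle.load(open("w2.pkl","rb"));im=cv2.imread("pics/w2.png");hsv=cv2.cvtColor(im,cv2.COLOR_BGR2HSV).astype(int)
est=dict(a=(335,162,24),b=(221,59,20),c=(234,170,17),d=(333,49,16)); ps={}
for k,(x,y,r) in est.items():
    t=hsv[y-r:y+r+1,x-r:x+r+1]
    m=((t[...,1]>(112 if k=='a' else 100))|(t[...,0]<19)&(k!='a')).astype(np.uint8) if k!='a' else (cv2.GaussianBlur(im,(3,3),0)[y-r:y+r+1,x-r:x+r+1,2]<112).astype(np.uint8)
    m=cv2.morphologyEx(m,cv2.MORPH_CLOSE,np.ones((5,5),np.uint8))
    c=max(cv2.findContours(m,cv2.RETR_EXTERNAL,cv2.CHAIN_APPROX_NONE)[0],key=cv2.contourArea)
    (cx,cy),rr=cv2.minEnclosingCircle(c);e=cv2.fitEllipse(c)
    p=np.array(e[0])+[x-r,y-r];ps[k]=onz(I,p,65)
    print(k,p.round(1),np.round(e[1],1),ps[k].round(1))
m=cv2.inRange(cv2.cvtColor(im,cv2.COLOR_BGR2HSV),(18,150,150),(32,255,255));m[:205]=0;m[225:]=0;m[:,:270]=0;m[:,310:]=0
M=cv2.moments(m,True);mk=onz(I,(M['m10']/M['m00'],M['m01']/M['m00']),59);print('mark',mk)
ang=dict(a=1,c=-1,b=-3,d=3)
f=lambda q:np.concatenate([[q[0]+90*np.cos(q[2]+ang[k]*np.pi/4)-ps[k][0],q[1]+90*np.sin(q[2]+ang[k]*np.pi/4)-ps[k][1]] for k in ps])
r=least_squares(f,[517,-199,0]);print(r.x,r.fun.round(1))
for k in ps: print(k,(r.x[:2]+90*np.array([np.cos(r.x[2]+ang[k]*np.pi/4),np.sin(r.x[2]+ang[k]*np.pi/4)])).round(1))
d=mk[:2]-r.x[:2];print('mark',np.hypot(*d),np.arctan2(d[1],d[0]))
# doll heads in w1
I=pickle.load(open("w1.pkl","rb"));im=cv2.imread("pics/w1.png")
cv2.imwrite("pics/z1.png",cv2.resize(im[0:215,160:440],(800,614),interpolation=cv2.INTER_CUBIC)[:600])
```

```text
a [353.1 175.1] [ 3.5 19.8] [ 593.4 -106.9   65. ]
b [222.4  59.6] [34.  35.9] [ 460.2 -262.9   65. ]
c [236.4 170.1] [23.4 29.5] [ 586.4 -252.5   65. ]
d [332.7  50.2] [22.4 23.6] [ 451.  -138.4   65. ]
mark [ 646.14764221 -185.61611299   59.        ]
[ 5.22760743e+02 -1.90162790e+02  8.18686009e-02] [-12.4 -14.6   4.3   4.1   5.    4.1   3.1   6.4]
a [ 581.  -121.5]
b [ 464.5 -258.8]
c [ 591.4 -248.4]
d [ 454.1 -131.9]
mark 123.47064123047186 0.036832283485398576
```

View pics/z1.png

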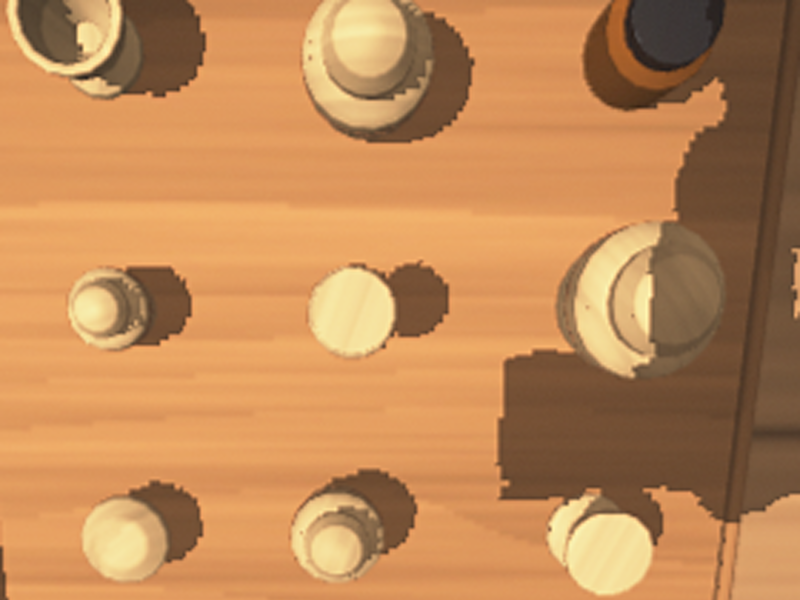

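Run:
```python
from h import *
import pickle
from scipy.optimize import least_squares
I=pickle.load(open("w1.pkl","rb"))
z=lambda p:np.array(p)/2.857+[160,0]
for k,h,hz,b,bz in (('a',(650,305),92,(641,300),62),('b',(368,35),77,(368,66),53),('c',(338,547),65,(337,536),46),('d',(101,310),54,(109,308),39)):
    print(k,onz(I,z(h),hz).round(1),onz(I,z(b),bz).round(1))
I=pickle.load(open("w2.pkl","rb"));im=cv2.imread("pics/w2.png");hsv=cv2.cvtColor(im,cv2.COLOR_BGR2HSV)
s=cv2.medianBlur(hsv[...,1],5).astype(int);ps={}
for k,(x,y,r) in dict(a=(335,162,21),b=(221,59,20),c=(234,170,17),d=(333,49,16)).items():
    t=s[y-r:y+r+1,x-r:x+r+1].astype(np.uint8); th,m=cv2.threshold(t,0,1,cv2.THRESH_OTSU)
    yy,xx=np.mgrid[-r:r+1,-r:r+1];m[(yy**2+xx**2)>r*r]=0
    c=max(cv2.findContours(m,cv2.RETR_EXTERNAL,cv2.CHAIN_APPROX_NONE)[0],key=cv2.contourArea)
    e=cv2.fitEllipse(cv2.convexHull(c));p=np.array(e[0])+[x-r,y-r];ps[k]=onz(I,p,65)
    print(k,th,p.round(1),np.round(e[1],1),ps[k].round(1))
w=((hsv[...,1]<40)&(hsv[...,2]>180)).astype(np.uint8);w[:95]=0;w[130:]=0;w[:,:265]=0;w[:,300:]=0
M=cv2.moments(w,True);hp=(M['m10']/M['m00'],M['m01']/M['m00']);hub=onz(I,hp,60);print('hub',hp,M['m00'],hub.round(1))
mk=onz(I,(289,216),59)
ang=dict(a=1,c=-1,b=-3,d=3);u=lambda t:np.array([np.cos(t),np.sin(t)])
f=lambda q:np.concatenate([q[:2]+90*u(q[2]+ang[k]*np.pi/4)-ps[k][:2] for k in ps]+[q[:2]-hub[:2],q[:2]+131*u(q[2])-mk[:2]])
r=least_squares(f,[517,-199,0],loss='soft_l1');print(r.x,f(r.x).round(1))
for k in ps: print(k,(r.x[:2]+90*u(r.x[2]+ang[k]*np.pi/4)).round(1))
```

```text
a [514.4 325.4  92. ] [512.1 330.8  62. ]
b [418.2 217.3  77. ] [423.  217.9  53. ]
c [615.7 204.6  65. ] [615. 204.  46.]
d [514.8 105.   54. ] [513.8 104.9  39. ]
a 107.0 [335.4 161.8] [36.4 37.4] [ 576.6 -129.7   65. ]
b 101.0 [221.4  59.5] [32.8 34.7] [ 460.1 -264.1   65. ]
c 102.0 [234.7 169.5] [23.4 25.1] [ 585.7 -254.6   65. ]
d 99.0 [332.8  50.3] [22.7 24.2] [ 451.  -138.2   65. ]
hub (280.41516245487367, 113.02527075812274) 277.0 [ 518.6 -197.4   60. ]
[ 5.18341998e+02 -1.96720391e+02  7.46595882e-02] [ 0.4  1.2 -0.5 -0.9  0.8 -0.9 -0.9  0.2 -0.3  0.7  0.4 -0.3]
a [ 577.1 -128.5]
b [ 459.6 -264.9]
c [ 586.6 -255.4]
d [ 450.1 -138. ]
```

{"name": "move_arm", "arguments": {"moves": [0.062,0.392,0,0,0.062,0.392,0,0,0.062,0.392,0,0,0.062,0.392,0,0,0.062,0.392,0,0,0.062,0.392,0,0,0.062,0.392,0,0,0.062,0.392,0,0,0.061,0.392,0,0,0,0,0,0], "claw": 80}}

```text
t: 4.25
eef_pos: [509.8, 337.9, 304.1]
tcp_rot: [3.141, -0.001, -3.135]
ft_force: [-0.4, -0.5, -0.7]
opening: 0.841
grip_force: 0.0
```

```bash
cat > d.py <<'E'
import sys
from h import *
from scipy.spatial.transform import Rotation as R
s=monitor.state();P=np.array(eval(sys.argv[1]),float)
Rm=R.from_euler('xyz',s["tcp_rot"]).as_matrix()
print(s["t"],s["eef_pos"].round(1),s["tcp_rot"].round(4),"units",(Rm.T@(P-s["eef_pos"])/150).round(3),s["opening"]*95.1,s["grip_force"])
E
sleep 0.1; python3 d.py "[512.5,331,37]"
```

```text
4.25 [509.8 337.9 304.1] [ 3.1412e+00 -1.0000e-03 -3.1353e+00] units [-0.019 -0.047  1.78 ] 79.99961656120855 0.0
```

{"name": "move_arm", "arguments": {"moves": [-0.019,-0.047,0.3,0,0,0,0.35,0,0,0,0.25,0,0,0,0,0,0,0,0,0]}}

```text
t: 4.88
eef_pos: [515.9, 326.5, 171.3]
tcp_rot: [3.141, 0.002, -3.141]
ft_force: [-0.2, 1.9, 0.2]
opening: 0.841
grip_force: 0.0
```

```bash
python3 d.py "[512.5,331,37]"
python3 - <<'E'
from h import *
I=viewer.camera_info("wrist");im=viewer.read_camera("wrist")[:,:,::-1];s=monitor.state()
print(proj(I,(512.5,331,62)),proj(I,(512.5,331,92)),s["eef_pos"])
cv2.imwrite("pics/w3.png",im[140:420,140:420].repeat(2,0).repeat(2,1))
E
```

```text
4.875 [515.9 326.5 171.3] [ 3.1407e+00  1.6000e-03 -3.1411e+00] units [0.024 0.029 0.895] 80.01844975100705 0.0
[285.18125624 202.03684228] [285.76092902 212.27841419] [516.11790697 326.47025467 171.63654535]
```

View pics/w3.png

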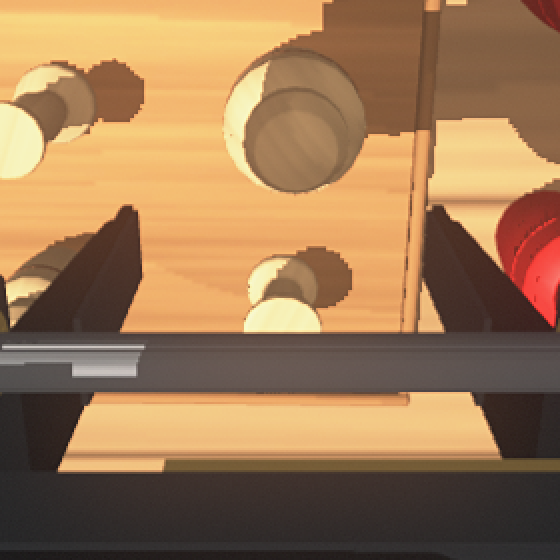

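Head at (288,210) and belly at (287,198), 2–3 px off the prediction. Doll a is therefore at about (511,332).

{"name": "move_arm", "arguments": {"moves": [0.031,0.039,0.2,0,0,0,0.15,0,0,0,0,0,0,0,0,0,0,0,0,0,0,0,0,0]}}

```text
t: 5.68
eef_pos: [511.4, 331.9, 117.9]
tcp_rot: [3.141, 0.001, -3.141]
ft_force: [0.4, -1.2, -0.8]
opening: 0.841
grip_force: 0.0
```

```bash
python3 d.py "[511.2,332.3,37]"
```

```text
5.675 [511.4 331.9 117.9] [ 3.1410e+00  1.1000e-03 -3.1415e+00] units [0.002 0.002 0.54 ] 80.02011955971123 0.0
```

{"name": "move_arm", "arguments": {"moves": [0.002,0.002,0.18,0,0,0,0.18,0,0,0,0.18,0,0,0,0,0,0,0,0,0]}}

```text
t: 6.3
eef_pos: [511.2, 332.4, 37.2]
tcp_rot: [3.141, 0.001, -3.141]
ft_force: [-0.2, -0.1, -0.3]
opening: 0.842
grip_force: 0.0
```

{"name": "move_arm", "arguments": {"moves": [0,0,0,0,0,0,0,0,0,0,0,0,0,0,0,0,0,0,0,0], "claw": 40}}

```text
t: 6.92
eef_pos: [511.0, 332.2, 36.8]
tcp_rot: [3.141, 0.001, -3.141]
ft_force: [-0.7, -1.1, 6.3]
opening: 0.649
grip_force: 30.0
```

{"name": "move_arm", "arguments": {"moves": [0,0,-0.1,0,0,0,-0.3,0,0,0,-0.35,0,0,0,-0.35,0,0,0,-0.2,0]}}

```text
t: 7.55
eef_pos: [510.9, 332.3, 234.9]
tcp_rot: [3.14, 0.003, -3.141]
ft_force: [-0.2, 0.1, -2.3]
opening: 0.645
grip_force: 30.0
```

```bash
python3 d.py "[577,-128.5,230]"
```

```text
7.55 [510.9 332.3 234.9] [ 3.1399e+00  3.1000e-03 -3.1413e+00] units [-0.44  -3.072  0.029] 61.335082240148715 29.999640491441824
```

{"name": "move_arm", "arguments": {"moves": [-0.049,-0.2,0,0,-0.049,-0.36,0,0,-0.049,-0.39,0,0,-0.049,-0.39,0,0,-0.049,-0.39,0,0,-0.049,-0.39,0,0,-0.049,-0.39,0,0,-0.049,-0.36,0,0,-0.048,-0.202,0,0,0,0,0,0]}}

```text
t: 8.8
eef_pos: [576.8, -130.6, 231.5]
tcp_rot: [-3.142, 0.0, 3.139]
ft_force: [-0.1, 0.6, -2.1]
opening: 0.643
grip_force: 30.0
```

{"name": "move_arm", "arguments": {"moves": [0,0,0.3,0,0,0,0.25,0,0,0,0.1,0,0,0,0,0,0,0,0,0,0,0,0,0,0,0,0,0]}}

```text
t: 9.68
eef_pos: [577.1, -128.7, 134.3]
tcp_rot: [-3.141, 0.001, -3.141]
ft_force: [-0.1, 0.1, -1.6]
opening: 0.648
grip_force: 30.0
```

```bash
python3 d.py "[577,-128.5,95.5]";python3 - <<'E'
from h import *
o=[]
for n,P in (("wrist",None),("scene",(577,-128.5,110)),("side",(577,-128.5,110))):
    I=viewer.camera_info(n);im=viewer.read_camera(n)[:,:,::-1]
    if P is None: o.append(cv2.resize(im[140:400,150:410],(400,400)));continue
    x,y=proj(I,P).astype(int);print(n,x,y,proj(I,(577.1,-128.5,66)),proj(I,(577.1,-128.5,140)))
    o.append(cv2.resize(im[y-45:y+45,x-45:x+45],(400,400),interpolation=cv2.INTER_CUBIC))
cv2.imwrite("pics/p1.png",cv2.resize(np.hstack(o[1:]),(800,400)))
cv2.imwrite("pics/p1w.png",o[0])
E
```

```text
9.675 [ 577.1 -128.7  134.3] [-3.1413e+00  1.1000e-03 -3.1414e+00] units [0.001 0.001 0.259] 61.626093927535166 29.99984751921147
scene 174 184 [176.00217298 199.44566502] [172.85547212 173.90890031]
side 365 231 [363.52011575 249.70498515] [367.50321006 219.07633032]
```

View pics/p1.png

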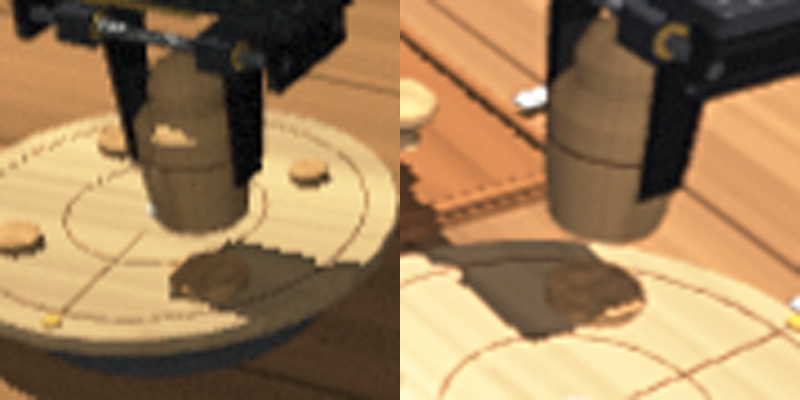

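Held foot is at about (174,187) in the scene view and (367,234) in the side view, over rest a within about 1.5 mm. I'll lower it.

{"name": "move_arm", "arguments": {"moves": [0.005,0,0.12,0,0,0,0.1,0,0,0,0.026,0,0,0,0.006,0,0,0,0.004,0,0,0,0.004,0,0,0,0,0,0,0,0,0]}}

```text
t: 10.82
eef_pos: [576.3, -128.7, 94.9]
tcp_rot: [-3.141, 0.001, -3.141]
ft_force: [-0.9, 1.1, 1.1]
opening: 0.641
grip_force: 30.0
```

{"name": "move_arm", "arguments": {"moves": [0,0,0,0,0,0,0,0,0,0,0,0,0,0,0,0], "claw": 80}}

```text
t: 11.32
eef_pos: [576.1, -128.6, 94.6]
tcp_rot: [3.142, 0.0, -3.141]
ft_force: [0.2, 0.0, -0.0]
opening: 0.839
grip_force: 0.0
```

{"name": "move_arm", "arguments": {"moves": [0,0,-0.1,0,0,0,-0.25,0,0,0,-0.35,0,0,0,-0.35,0,0,0,-0.2,0]}}

```text
t: 11.95
eef_pos: [576.3, -128.7, 286.2]
tcp_rot: [-3.14, 0.004, -3.141]
ft_force: [0.4, 0.4, -0.9]
opening: 0.843
grip_force: 0.0
```

```bash
python3 d.py "[421,218,260]"
```

```text
11.95 [ 576.3 -128.7  286.2] [-3.1403  0.0039 -3.1414] units [1.036 2.312 0.168] 80.1411544409653 0.0
```

{"name": "move_arm", "arguments": {"moves": [0.062,0.3,0,0,0.062,0.39,0,0,0.062,0.39,0,0,0.062,0.39,0.1,0,0.062,0.37,0.15,0,0.062,0.3,0.2,0,0.123,0.171,0.12,0,0,0,0,0,0,0,0,0,0,0,0,0], "claw": 75}}

```text
t: 13.2
eef_pos: [502.6, 217.2, 197.6]
tcp_rot: [3.141, 0.002, 3.141]
ft_force: [0.2, -0.3, -0.1]
opening: 0.787
grip_force: 0.0
```

```bash
cat > look.py <<'E'
import sys
from h import *
# look.py "(x,y,zbelly,rbelly)" name : outline of the doll under the wrist camera
x,y,z,r=eval(sys.argv[1])
s=monitor.state();I=viewer.camera_info("wrist");im=viewer.read_camera("wrist")[:,:,::-1].copy()
print(s["eef_pos"].round(1),s["tcp_rot"].round(4))
c=proj(I,(x,y,z));R=np.linalg.norm(proj(I,(x,y+r,z))-c);print("pred",c.round(1),R.round(1))
hsv=cv2.cvtColor(im,cv2.COLOR_BGR2HSV);w=int(R*1.6);x0,y0=max(int(c[0])-w,0),max(int(c[1])-w,0)
t=im[y0:y0+2*w,x0:x0+2*w];h=cv2.medianBlur(hsv[y0:y0+2*w,x0:x0+2*w],5)
m=((h[...,0]>=16)&(h[...,1]<130)).astype(np.uint8)
m=cv2.morphologyEx(m,cv2.MORPH_OPEN,np.ones((5,5),np.uint8))
cs=sorted(cv2.findContours(m,cv2.RETR_EXTERNAL,cv2.CHAIN_APPROX_NONE)[0],key=cv2.contourArea)
e=cv2.fitEllipse(cv2.convexHull(cs[-1]));p=np.array(e[0])+[x0,y0]
print("ellipse",p.round(1),np.round(e[1],1),"->",onz(I,p,z).round(1))
g=cv2.medianBlur(cv2.cvtColor(t,cv2.COLOR_BGR2GRAY),3)
H=cv2.HoughCircles(g,cv2.HOUGH_GRADIENT,1,10,param1=80,param2=12,minRadius=int(R*.9),maxRadius=int(R*1.12))
if H is not None:
    for q in H[0][:3]: print("hough",q+[x0,y0,0],onz(I,q[:2]+[x0,y0],z).round(1))
v=t.copy();v=np.hstack([v,cv2.merge([m*255]*3)]);cv2.imwrite(f"pics/{sys.argv[2]}.png",cv2.resize(v,None,fx=3,fy=3))
E
python3 look.py "(421,218,53,26)" lb
```

```text
[502.6 217.2 197.6] [3.1411e+00 1.6000e-03 3.1406e+00]
pred [280.8 108.5] 28.7
ellipse [276.5 107. ] [49.4 61.1] -> [419.7 214.1  53. ]
hough [280.5 106.5  29. ] [419.3 217.8  53. ]
```

{"name": "move_arm", "arguments": {"moves": [0.25,0.002,0,0,0.25,0.002,0,0,0.054,0,0.25,0,0,0,0.2,0,0,0,0,0,0,0,0,0,0,0,0,0]}}

```text
t: 14.12
eef_pos: [419.4, 218.6, 130.2]
tcp_rot: [3.141, 0.002, 3.141]
ft_force: [-0.3, 0.8, -0.1]
opening: 0.79
grip_force: 0.0
```

```bash
python3 d.py "[419.5,217.8,29]"
```

```text
14.125 [419.4 218.6 130.2] [3.1409e+00 1.9000e-03 3.1414e+00] units [ 0.001 -0.006  0.675] 75.16658291651504 0.0
```

{"name": "move_arm", "arguments": {"moves": [0,-0.005,0.25,0,0,0,0.25,0,0,0,0.175,0,0,0,0,0,0,0,0,0]}}

```text
t: 14.75
eef_pos: [419.3, 218.0, 29.0]
tcp_rot: [3.141, 0.001, -3.141]
ft_force: [0.4, -0.6, -0.8]
opening: 0.785
grip_force: 0.0
```

{"name": "move_arm", "arguments": {"moves": [0,0,0,0,0,0,0,0,0,0,0,0,0,0,0,0,0,0,0,0], "claw": 30}}

```text
t: 15.38
eef_pos: [418.9, 217.9, 28.3]
tcp_rot: [3.141, 0.001, -3.141]
ft_force: [-0.8, -0.3, 6.2]
opening: 0.54
grip_force: 30.0
```

{"name": "move_arm", "arguments": {"moves": [0,0,-0.1,0,0,0,-0.3,0,0,0,-0.35,0,0,0,-0.35,0,0,0,-0.2,0]}}

```text
t: 16.0
eef_pos: [418.9, 217.9, 225.5]
tcp_rot: [3.141, 0.003, -3.141]
ft_force: [-0.2, 0.0, -1.4]
opening: 0.536
grip_force: 30.0
```

```bash
python3 d.py "[459.6,-264.9,230]"
```

```text
16.0 [418.9 217.9 225.5] [ 3.1406e+00  2.6000e-03 -3.1414e+00] units [-0.271 -3.219 -0.033] 50.98797624147533 29.999815189512447
```

{"name": "move_arm", "arguments": {"moves": [-0.05,-0.2,0,0,-0.05,-0.36,0,0,-0.05,-0.4,0,0,-0.05,-0.41,0,0,-0.03,-0.41,0,0,-0.02,-0.41,0,0,-0.01,-0.41,0,0,-0.01,-0.4,0,0,0,-0.219,0,0,0,0,0,0]}}

```text
t: 17.25
eef_pos: [458.8, -266.9, 222.3]
tcp_rot: [3.141, -0.001, 3.139]
ft_force: [0.3, 0.3, -1.2]
opening: 0.535
grip_force: 30.0
```

{"name": "move_arm", "arguments": {"moves": [0,0,0.3,0,0,0,0.25,0,0,0,0.1,0,0,0,0,0,0,0,0,0,0,0,0,0,0,0,0,0]}}

```text
t: 18.12
eef_pos: [459.5, -265.2, 126.1]
tcp_rot: [-3.141, 0.001, -3.141]
ft_force: [0.3, 0.2, -1.2]
opening: 0.535
grip_force: 30.0
```

```bash
python3 d.py "[459.6,-264.9,87]"
```

```text
18.125 [ 459.5 -265.2  126.1] [-3.1409e+00  1.0000e-03 -3.1415e+00] units [-0.001  0.002  0.26 ] 50.90303154435171 29.999991818258422
```

Run:
```python
from h import *
S=viewer.camera_info("scene");im=viewer.read_camera("scene")[:,:,::-1].copy();cv2.imwrite("pics/s2.png",im)
for n in ("scene0","s2"):
    h=cv2.cvtColor(cv2.imread(f"pics/{n}.png"),cv2.COLOR_BGR2HSV)
    for nm,P,r in (("mark",(649,-187,60),5),("c",(586.6,-255.4,65),9)):
        x,y=proj(S,P).astype(int);t=h[y-r:y+r+1,x-r-3:x+r+4]
        m=((t[...,1]>(150 if nm=="mark" else 112))).astype(np.uint8);M=cv2.moments(m,True)
        print(n,nm,(x,y),M['m00'],(M['m10']/max(M['m00'],1)+x-r-3,M['m01']/max(M['m00'],1)+y-r))
x,y=proj(S,(518,-197,90)).astype(int)
D=viewer.camera_info("side");im2=viewer.read_camera("side")[:,:,::-1];u,v=proj(D,(518,-197,90)).astype(int)
cv2.imwrite("pics/p2.png",np.hstack([cv2.resize(im[y-60:y+50,x-60:x+60],(400,366),interpolation=cv2.INTER_CUBIC),cv2.resize(im2[v-85:v+80,u-90:u+90],(400,366),interpolation=cv2.INTER_CUBIC)]))
print(x,y,u,v)
```

```text
scene0 mark (np.int64(140), np.int64(210)) 5.0 (np.float64(140.2), np.float64(210.6))
scene0 c (np.int64(132), np.int64(191)) 123.0 (np.float64(130.8780487804878), np.float64(191.85365853658536))
s2 mark (np.int64(140), np.int64(210)) 5.0 (np.float64(140.2), np.float64(210.6))
s2 c (np.int64(132), np.int64(191)) 115.0 (np.float64(130.72173913043477), np.float64(191.7913043478261))
165 175 361 266
```

View pics/p2.png

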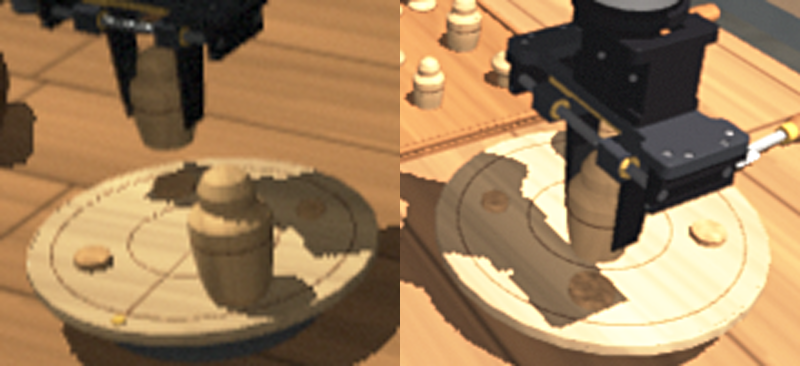

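The table mark has not moved, at (140.2,210.6) before and after. Doll a stands upright on its rest and doll b is over its rest.

{"name": "move_arm", "arguments": {"moves": [-0.001,0.002,0.12,0,0,0,0.1,0,0,0,0.032,0,0,0,0.005,0,0,0,0.004,0,0,0,0.004,0,0,0,0,0,0,0,0,0]}}

```text
t: 19.23
eef_pos: [459.9, -265.0, 86.4]
tcp_rot: [-3.141, 0.001, -3.141]
ft_force: [-0.1, -0.2, 5.8]
opening: 0.531
grip_force: 30.0
```

{"name": "move_arm", "arguments": {"moves": [0,0,0,0,0,0,0,0,0,0,0,0,0,0,0,0], "claw": 70}}

```text
t: 19.73
eef_pos: [459.4, -264.7, 85.5]
tcp_rot: [3.141, -0.0, -3.141]
ft_force: [0.3, -0.0, -0.5]
opening: 0.733
grip_force: 0.0
```

{"name": "move_arm", "arguments": {"moves": [0,0,-0.1,0,0,0,-0.25,0,0,0,-0.35,0,0,0,-0.35,0,0,0,-0.2,0]}}

```text
t: 20.35
eef_pos: [459.6, -264.8, 276.9]
tcp_rot: [-3.139, 0.003, -3.141]
ft_force: [1.1, -0.8, -0.2]
opening: 0.733
grip_force: 0.0
```

```bash
python3 d.py "[696,204,190]"
```

```text
20.35 [ 459.6 -264.8  276.9] [-3.1393e+00  3.1000e-03 -3.1414e+00] units [-1.575  3.126  0.577] 69.74996564354892 0.0
```

{"name": "move_arm", "arguments": {"moves": [-0.15,0.25,0,0,-0.185,0.36,0,0,-0.185,0.36,0,0,-0.185,0.36,0,0,-0.185,0.36,0,0,-0.185,0.36,0,0,-0.18,0.36,0.1,0,-0.165,0.36,0.1,0,-0.155,0.356,0.1,0,0,0,0,0]}}

```text
t: 21.6
eef_pos: [695.4, 207.8, 226.8]
tcp_rot: [3.142, -0.002, -3.138]
ft_force: [-0.7, 0.1, -0.3]
opening: 0.737
grip_force: 0.0
```

{"name": "move_arm", "arguments": {"moves": [0,0,0.15,0,0,0,0.1,0,0,0,0,0,0,0,0,0,0,0,0,0]}}

```text
t: 22.22
eef_pos: [695.9, 204.0, 191.7]
tcp_rot: [3.141, 0.001, 3.142]
ft_force: [-0.1, -0.6, 0.6]
opening: 0.735
grip_force: 0.0
```

```bash
python3 look.py "(615,204,46,21.5)" lc
```

```text
[695.9 204.  191.7] [3.1413e+00 1.3000e-03 3.1416e+00]
pred [280.  109.4] 23.6
ellipse [275.9 109.5] [39.  48.4] -> [615.1 200.3  46. ]
hough [278.5        107.5         22.10000038] [613.4 202.7  46. ]
```

{"name": "move_arm", "arguments": {"moves": [0.25,-0.005,0,0,0.25,0,0,0,0.043,0,0.25,0,0,0,0.25,0,0,0,0.1,0,0,0,0,0,0,0,0,0,0,0,0,0], "claw": 68}}

```text
t: 23.28
eef_pos: [614.7, 203.6, 101.9]
tcp_rot: [3.141, 0.002, -3.141]
ft_force: [0.2, -0.7, 0.5]
opening: 0.715
grip_force: 0.0
```

```bash
python3 d.py "[614.4,203.2,22.5]"
```

```text
23.275 [614.7 203.6 101.9] [ 3.1411e+00  1.9000e-03 -3.1414e+00] units [ 0.003 -0.003  0.529] 68.03769808490058 0.0
```

{"name": "move_arm", "arguments": {"moves": [0.002,-0.002,0.2,0,0,0,0.2,0,0,0,0.129,0,0,0,0,0,0,0,0,0]}}

```text
t: 23.9
eef_pos: [614.5, 203.3, 22.4]
tcp_rot: [3.141, 0.001, -3.141]
ft_force: [-0.2, 0.0, 0.5]
opening: 0.716
grip_force: 0.0
```

{"name": "move_arm", "arguments": {"moves": [0,0,0,0,0,0,0,0,0,0,0,0,0,0,0,0,0,0,0,0], "claw": 25}}

```text
t: 24.52
eef_pos: [614.0, 203.2, 21.6]
tcp_rot: [3.141, 0.0, -3.141]
ft_force: [-0.7, 0.8, 4.5]
opening: 0.443
grip_force: 30.0
```

{"name": "move_arm", "arguments": {"moves": [0,0,-0.1,0,0,0,-0.3,0,0,0,-0.38,0,0,0,-0.4,0,0,0,-0.3,0]}}

```text
t: 25.15
eef_pos: [613.8, 203.2, 247.0]
tcp_rot: [3.141, 0.002, -3.141]
ft_force: [0.2, 0.1, -1.2]
opening: 0.442
grip_force: 30.0
```

```bash
python3 d.py "[586.6,-255.4,245]"
```

```text
25.15 [613.8 203.2 247. ] [ 3.1410e+00  2.5000e-03 -3.1414e+00] units [ 0.182 -3.057  0.011] 42.01586291267994 29.99981525248586
```

{"name": "move_arm", "arguments": {"moves": [0.02,-0.2,0,0,0.02,-0.36,0,0,0.02,-0.39,0,0,0.02,-0.39,0,0,0.02,-0.39,0,0,0.02,-0.39,0,0,0.02,-0.37,0,0,0.02,-0.36,0,0,0.022,-0.207,0,0,0,0,0,0]}}

```text
t: 26.4
eef_pos: [586.0, -257.3, 243.6]
tcp_rot: [-3.141, 0.0, 3.139]
ft_force: [-0.4, 1.0, -1.0]
opening: 0.437
grip_force: 30.0
```

{"name": "move_arm", "arguments": {"moves": [0,0,0.2,0,0,0,0.3,0,0,0,0.25,0,0,0,0.1,0,0,0,0,0,0,0,0,0,0,0,0,0,0,0,0,0]}}

```text
t: 27.4
eef_pos: [586.9, -255.5, 116.6]
tcp_rot: [-3.141, 0.001, -3.141]
ft_force: [-0.4, 0.3, -0.9]
opening: 0.439
grip_force: 30.0
```

```bash
python3 d.py "[586.6,-255.4,80]"
cat > chk.py <<'E'
from h import *
S=viewer.camera_info("scene");im=viewer.read_camera("scene")[:,:,::-1].copy()
x,y=proj(S,(649,-187,60)).astype(int);t=cv2.cvtColor(im,cv2.COLOR_BGR2HSV)[y-5:y+6,x-8:x+9]
M=cv2.moments((t[...,1]>150).astype(np.uint8),True);print("mark",M['m00'],M['m10']/max(1,M['m00'])+x-8,M['m01']/max(1,M['m00'])+y-5)
E
python3 chk.py
```

```text
27.4 [ 586.9 -255.5  116.6] [-3.1411e+00  1.1000e-03 -3.1415e+00] units [0.002 0.001 0.244] 41.710094884693206 29.999855951864447
mark 5.0 140.6 210.8
```

{"name": "move_arm", "arguments": {"moves": [0.002,0.001,0.12,0,0,0,0.09,0,0,0,0.025,0,0,0,0.005,0,0,0,0.004,0,0,0,0.003,0,0,0,0,0,0,0,0,0]}}

```text
t: 28.45
eef_pos: [586.0, -254.8, 79.6]
tcp_rot: [3.141, -0.001, -3.141]
ft_force: [-5.8, 3.3, 14.0]
opening: 0.443
grip_force: 30.0
```

{"name": "move_arm", "arguments": {"moves": [0,0,0,0,0,0,0,0,0,0,0,0,0,0,0,0], "claw": 62}}

```text
t: 28.95
eef_pos: [586.3, -255.3, 78.5]
tcp_rot: [3.141, -0.0, -3.141]
ft_force: [0.1, 0.3, 0.8]
opening: 0.651
grip_force: 0.0
```

{"name": "move_arm", "arguments": {"moves": [0,0,-0.1,0,0,0,-0.25,0,0,0,-0.35,0,0,0,-0.35,0,0,0,-0.25,0]}}

```text
t: 29.58
eef_pos: [586.4, -255.3, 277.6]
tcp_rot: [-3.14, 0.003, -3.141]
ft_force: [0.3, 0.3, -0.6]
opening: 0.655
grip_force: 0.0
```

```bash
python3 d.py "[595.5,105,190]"
```

```text
29.575 [ 586.4 -255.3  277.6] [-3.1401e+00  2.8000e-03 -3.1414e+00] units [-0.06   2.403  0.58 ] 62.31657655641345 0.0
```

{"name": "move_arm", "arguments": {"moves": [-0.01,0.25,0,0,-0.01,0.37,0,0,-0.01,0.39,0,0,-0.01,0.39,0,0,-0.01,0.37,0,0,-0.01,0.35,0.1,0,0,0.283,0.25,0,0,0,0.23,0,0,0,0,0,0,0,0,0], "claw": 60}}

```text
t: 30.82
eef_pos: [596.0, 104.8, 188.6]
tcp_rot: [3.141, 0.002, 3.141]
ft_force: [-1.0, 0.1, 0.7]
opening: 0.633
grip_force: 0.0
```

{"name": "move_arm", "arguments": {"moves": [0,0,0,0,0,0,0,0]}}

```text
t: 31.08
eef_pos: [595.6, 104.8, 187.8]
tcp_rot: [3.141, 0.002, 3.141]
ft_force: [0.4, -0.9, 0.4]
opening: 0.633
grip_force: 0.0
```

```bash
python3 look.py "(514.5,105,39,17.5)" ld; python3 chk.py
```

```text
[595.6 104.8 187.8] [3.1414e+00 1.6000e-03 3.1411e+00]
pred [280.2 109.1] 19.0
ellipse [277.  108.9] [31.4 38.9] -> [514.4 102.1  39. ]
hough [278.5        105.5         20.39999962] [511.4 103.4  39. ]
mark 5.0 140.6 210.8
```

{"name": "move_arm", "arguments": {"moves": [0.25,0,0,0,0.25,0,0,0,0.043,0,0.25,0,0,0,0.25,0,0,0,0.15,0,0,0,0,0,0,0,0,0,0,0,0,0]}}

```text
t: 32.17
eef_pos: [514.3, 105.2, 90.3]
tcp_rot: [3.141, 0.002, -3.141]
ft_force: [0.3, -0.5, -0.3]
opening: 0.629
grip_force: 0.0
```

```bash
python3 d.py "[514.2,104.7,18]"
```

```text
32.175 [514.3 105.2  90.3] [ 3.1414e+00  1.9000e-03 -3.1414e+00] units [ 0.002 -0.004  0.482] 59.83411503151526 0.0
```

{"name": "move_arm", "arguments": {"moves": [0,-0.003,0.2,0,0,0,0.18,0,0,0,0.1,0,0,0,0,0,0,0,0,0]}}

```text
t: 32.8
eef_pos: [514.3, 104.8, 18.1]
tcp_rot: [3.141, 0.001, -3.141]
ft_force: [0.3, 0.5, -0.2]
opening: 0.634
grip_force: 0.0
```

{"name": "move_arm", "arguments": {"moves": [0,0,0,0,0,0,0,0,0,0,0,0,0,0,0,0,0,0,0,0], "claw": 18}}

```text
t: 33.42
eef_pos: [513.9, 104.8, 17.5]
tcp_rot: [3.141, 0.0, -3.141]
ft_force: [-1.1, 0.1, 5.9]
opening: 0.361
grip_force: 30.0
```

{"name": "move_arm", "arguments": {"moves": [0,0,-0.1,0,0,0,-0.3,0,0,0,-0.38,0,0,0,-0.4,0,0,0,-0.3,0]}}

```text
t: 34.05
eef_pos: [513.6, 104.8, 242.7]
tcp_rot: [3.141, 0.002, -3.141]
ft_force: [1.4, -0.1, -1.0]
opening: 0.36
grip_force: 30.0
```

```bash
python3 d.py "[450.1,-138,245]"
```

```text
34.05 [513.6 104.8 242.7] [ 3.1413e+00  2.4000e-03 -3.1414e+00] units [ 0.424 -1.618 -0.017] 34.24361506576407 29.999894230872997
```

{"name": "move_arm", "arguments": {"moves": [-0.05,-0.2,-0.1,0,-0.09,-0.35,-0.1,0,-0.1,-0.37,-0.1,0,-0.1,-0.37,-0.1,0,-0.1,-0.37,0,0,-0.07,-0.25,0,0,-0.04,-0.11,0,0,0,0,0,0,0,0,0,0,0,0,0,0]}}

```text
t: 35.3
eef_pos: [596.3, -196.9, 299.6]
tcp_rot: [3.141, 0.0, -3.14]
ft_force: [-0.7, -0.5, -0.1]
opening: 0.359
grip_force: 30.0
```

Run:
```python
from h import *
s=monitor.state();print(s["eef_pos"])
I=viewer.camera_info("wrist");im=viewer.read_camera("wrist")[:,:,::-1].copy();cv2.imwrite("pics/w5.png",im)
for k,P in dict(a=(577.1,-128.5,126),b=(459.6,-264.9,111),c=(586.6,-255.4,103),d=(450.1,-138,66),mark=(649,-187,59)).items(): print(k,proj(I,P).round(1))
for k,P in dict(a=(577.1,-128.5,152),b=(459.6,-264.9,136),c=(586.6,-255.4,124)).items(): print(k,proj(I,P).round(1))
cv2.imwrite("pics/z5.png",cv2.resize(im[0:230,150:420],(704,600),interpolation=cv2.INTER_CUBIC))
h=cv2.cvtColor(im,cv2.COLOR_BGR2HSV);t=cv2.medianBlur(h[...,1],5)
x,y=proj(I,(450.1,-138,65)).astype(int);r=16;t=t[y-r:y+r+1,x-r:x+r+1];th,m=cv2.threshold(t,0,1,cv2.THRESH_OTSU)
c=max(cv2.findContours(m,cv2.RETR_EXTERNAL,cv2.CHAIN_APPROX_NONE)[0],key=cv2.contourArea);e=cv2.fitEllipse(cv2.convexHull(c));p=np.array(e[0])+[x-r,y-r];print("rest d",p,e[1],onz(I,p,65))
```

```text
[ 596.25355963 -196.94744351  299.572808  ]
a [345.5 171.3]
b [211.4  50.4]
c [228.  175.9]
d [333.4  48.2]
mark [287.7 216.7]
a [350.6 176.1]
b [206.   45.7]
c [225.  179.7]
rest d [332.24429512  48.61236763] (21.944002151489258, 24.53479766845703) [ 450.35346753 -139.15276946   65.        ]
```

View pics/z5.png

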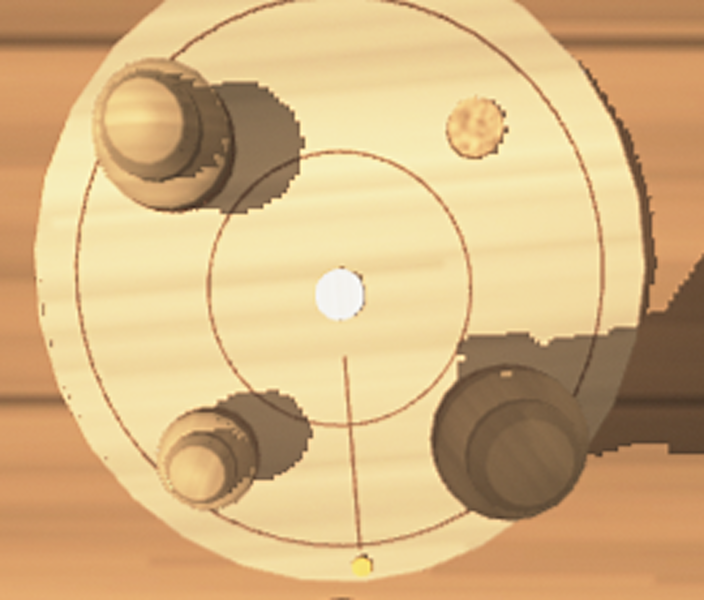

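Doll heads are at a (522,453), b (143,121) and c (196,467) in the crop, each within about 2 mm of its rest centre. The disc has not turned. I'll place d.

{"name": "move_arm", "arguments": {"moves": [0.15,0.06,0,0,0.3,0.12,0,0,0.3,0.12,0,0,0.225,0.09,0.1,0,0,0,0.3,0,0,0,0.35,0,0,0,0.35,0,0,0,0.1,0,0,0,0,0,0,0,0,0]}}

```text
t: 36.6
eef_pos: [450.6, -139.7, 120.1]
tcp_rot: [-3.141, 0.001, -3.141]
ft_force: [-0.1, 0.3, -0.3]
opening: 0.358
grip_force: 30.0
```

{"name": "move_arm", "arguments": {"moves": [0,0,0,0,0,0,0,0]}}

```text
t: 36.85
eef_pos: [450.4, -139.9, 119.9]
tcp_rot: [-3.141, 0.001, -3.141]
ft_force: [-0.0, 1.2, -0.9]
opening: 0.357
grip_force: 30.0
```

```bash
python3 d.py "[450.1,-138.3,75.5]"
```

```text
36.85 [ 450.4 -139.9  119.9] [-3.1411e+00  1.3000e-03 -3.1413e+00] units [0.002 0.01  0.296] 33.98049125069045 29.999861544719693
```

{"name": "move_arm", "arguments": {"moves": [0.002,0.009,0.15,0,0,0,0.1,0,0,0,0.035,0,0,0,0.004,0,0,0,0.004,0,0,0,0.002,0,0,0,0,0,0,0,0,0]}}

```text
t: 37.85
eef_pos: [450.1, -138.5, 75.4]
tcp_rot: [-3.141, 0.001, -3.141]
ft_force: [-0.9, 0.7, 5.9]
opening: 0.356
grip_force: 30.0
```

{"name": "move_arm", "arguments": {"moves": [0,0,0,0,0,0,0,0,0,0,0,0,0,0,0,0], "claw": 54}}

```text
t: 38.35
eef_pos: [449.8, -138.4, 74.9]
tcp_rot: [3.141, -0.0, -3.141]
ft_force: [-1.5, 0.3, 0.5]
opening: 0.564
grip_force: 0.0
```

{"name": "move_arm", "arguments": {"moves": [0,0,-0.1,0,0,0,-0.25,0,0,0,-0.35,0,0,0,-0.35,0,0,0,-0.35,0,-0.3,-0.12,-0.1,0,-0.3,-0.12,0,0,-0.3,-0.12,0,0,0,0,0,0,0,0,0,0]}}

```text
t: 39.6
eef_pos: [584.2, -192.2, 299.5]
tcp_rot: [3.141, -0.001, -3.141]
ft_force: [-0.2, -0.2, -0.4]
opening: 0.57
grip_force: 0.0
```

```bash
python3 - <<'E'
from h import *
s=monitor.state();print(s["t"],s["eef_pos"])
I=viewer.camera_info("wrist");im=viewer.read_camera("wrist")[:,:,::-1].copy();cv2.imwrite("pics/w6.png",im)
for k,P in dict(a=(577.1,-128.5,126),b=(459.6,-264.9,111),c=(586.6,-255.4,103),d=(450.1,-138.5,97),ah=(577.1,-128.5,152),bh=(459.6,-264.9,136),ch=(586.6,-255.4,124),dh=(450.1,-138.5,113)).items(): print(k,((proj(I,P)-[150,0])*2).round(1))
b=viewer.read_camera("scene")[:,:,::-1]
o=np.zeros((480,800,3),np.uint8);o[:460,:540]=cv2.resize(im[0:230,150:420],None,fx=2,fy=2);o[:300,540:]=cv2.resize(b[130:230,110:196],(260,300))
cv2.imwrite("pics/z6.png",o)
E
python3 chk.py
```

```text
39.6 [ 584.22299688 -192.15344131  299.48630136]
a [380.4 365.5]
b [114.1 128. ]
c [148.3 373.4]
d [364.1 111.8]
ah [389.6 376.6]
bh [102.6 120.8]
ch [141.9 382.1]
dh [369.  106.7]
mark 5.0 140.6 210.8
```

View pics/z6.png

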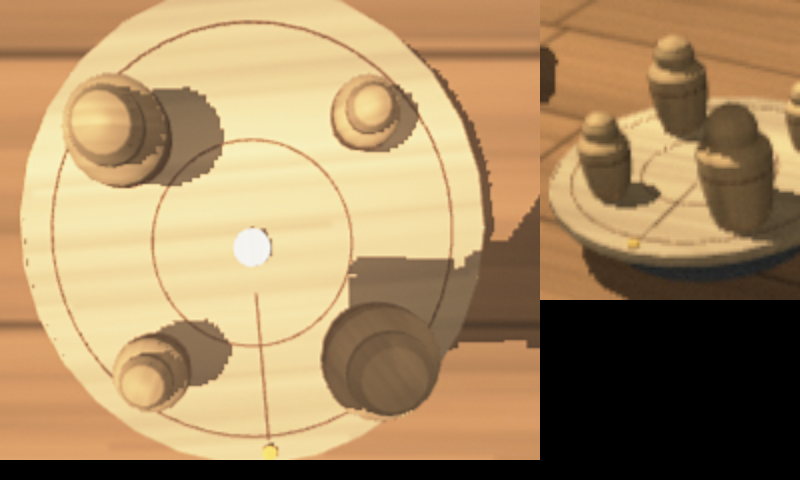

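All four dolls stand upright. Heads are at a (391,372), b (101,119), c (144,383) and d (372,105) in the crop, each within about 2 mm of its rest. The mark has not moved, so I'm handing in.

{"name": "move_arm", "arguments": {"moves": [0,0,0,0,0,0,0,0]}}

```text
t: 40.0
eef_pos: [584.6, -192.3, 300.3]
tcp_rot: [-3.141, 0.0, -3.141]
ft_force: [-0.7, -0.5, -0.1]
opening: 0.565
grip_force: 0.0
```

```bash
python3 -c "
from cell import order; print(order.job_done())"
```

```text
the job is handed in; nothing more can be done
None
```

I handed the job in at 40 s: all four dolls stand upright on the rests of their own size, each within about 2 mm of centre; the turntable kept its setting to within about half a degree, and no move went near the jar, though I did not re-check it by camera.

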